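Put the dried turner away in the utensil jug

TASK

The flat, square-ended turner has dried: draw it straight up out of the wooden drying block, without disturbing the block or the spoon and fork beside it, and lower it (do not drop it) handle end first into the stoneware jug. Leave it standing on the jug's floor and leaning against the rim on the side directly opposite the jug's handle, so that the handle stays free; the jug and everything else on the counter stay where they are.

Things in the scene. Friction and masses are not known exactly. Their poses are not given: they have to be found in the camera images.
- turner: kitchen turner, 240 mm, 0.11 kg, upright in a pocket of the block. Steel handle 12 (x) by 16 mm (y), 170 mm long; above it a flat square-ended wooden blade 9 mm thick (x), 46 mm wide (y), 170 to 240 mm above the foot: grip it across its thickness, along x. Origin: centre of the foot (handle's lower end); z runs up to the blade. Centre of mass about 115 mm above the foot
- turner_foot (a point): centre of the turner's foot (its body's origin)
- turner_top (a point): middle of the turner's top edge, 240 mm from the foot along its z
- spoon: bystander in another pocket: same handle, round wooden disc-shaped head 50 mm across and 10 mm thick, top at 218 mm above its foot; origin at the foot, z up
- spoon_head (a point): point in the spoon's head, 205 mm above its foot
- fork: bystander in another pocket: same handle, three-pronged wooden head 44 mm wide and 9 mm thick, top at 232 mm above its foot; origin at the foot, z up
- fork_head (a point): point in the fork's head, 205 mm above its foot
- stand: loose wooden drying block, 90 (x) by 210 (y) by 60 mm high, 1.2 kg; three upright pockets in a row along y at -64, 0, 64 mm, each 15 (x) by 19 mm (y), 50 mm deep (pocket floor 10 mm above the counter). Which utensil is in which pocket varies; their flat heads lie along the row. Origin: centre of the underside
- jug: loose white stoneware jug (a tall straight mug), about 0.8 kg, rim 120 mm high, outer radius 45 mm, wall 5 mm, inner floor about 5 mm above its underside, with one side handle at its +y reaching about 35 mm beyond the wall. The wanted rim side is its -y side. Origin: centre of the underside, z up
- bowl: bystander: steel bowl, radius 65 mm, 50 mm high
- detergent: bystander: white detergent bottle, radius 45 mm, 220 mm high
- phone: bystander: black phone lying flat, 150 x 72 x 9 mm, long along its x
- remote: bystander: black remote control lying flat, 160 x 42 x 18 mm, long along its x
- jar: bystander: amber jar, radius 33 mm, 85 mm high
- tumbler: bystander: grey tumbler, radius 36 mm, 100 mm high
- carton: bystander: upright cardboard carton, 50 x 130 x 170 mm high
Mind the look-alikes: they are no part of the job. What is shaped like the turner but yellow is not meant. Of the things that look like the jug, take the one that is farthest to the robot's left at the start.

How it is judged:
By the outcome, as a careful person would: the job done as asked, in the order asked, and still so for the second after the job is handed in, with the robot touching nothing.
It also fails if it takes over 48 s, if anything falls off the work surface, if the arm or the gripper's body presses on something with over 40 N, if the wrist force passes 120 N, or if a joint passes its speed limit or range.

ROBOT

A 6-joint arm with a two-finger parallel gripper is mounted at the origin on the work surface. World frame = base frame: x ahead of the robot, y to its left, z up, the work surface at z = 0. Lengths are in mm, angles in rad, forces in N, time in s.
With the tool pointing down it reaches from about 275 to 1000 mm from the base axis. Payload 8.4 kg.
Tool frame: the origin (TCP) lies between the finger pads; the fingertips stand 22 mm ahead of it and the grasp point (between the pads) lies 3 mm ahead of it; z points along the fingers, y is the line along which they close (so a half turn about z gives the same grasp; the last joint's range is limited). The gripper opens to 85 mm and grips with 20 to 120 N. Pads are 22 mm wide; open, the fingers measure 114 mm over their backs; the gripper's body (76 mm by 85 mm) begins 54 mm behind the grasp point. The pads swing forward as they close: fully open they stand 13 mm farther back than shut.
Start: joints at [1.112, 0.353, 1.633, -0, 1.155, -0.002], TCP at [275.673, 560.921, 253.281] pointing down, gripper open.
Joint ranges: [-2.63, 2.63], [-0.92, 2.1], [0.06, 2.66], [-1.3, 4.44], [0, 2.69], [-3.02, 3.02]. Speed limits (rad/s): [2.22, 2.22, 2.79, 3.14, 3.14, 3.14].

INTERFACE

Orientations are given as [roll, pitch, yaw] about the fixed x, y, z axes, in that order (R = Rz(yaw) Ry(pitch) Rx(roll)).
In Python, from rig import r, grab_frame gives the robot as it stands.
- The arm moves only by the shell command python3 -m inch 'ROWS' [FORCE]. ROWS is JSON, a list of rows, each a list of 7 numbers: the turn, a rotation vector about the tool's x, y, z as a fraction of full scale, then the shift along the tool's x, y, z as a fraction of full scale, then the closure, from 0 (fully open) to 1 (shut). In form: [[rx, ry, rz, dx, dy, dz, fingers], ...]. A call has 1 to 8 rows; each row shifts and turns the commanded pose from where the row before left it, along the tool's axes as they then stand; what a row does not reach is not made up. Full scale, the value 1, is 2.5 cm for a shift and pi rad for a turn. A row lasts 1/12 s, in which the tool goes at most 41.7 mm and 7.16 degrees, less where a joint would pass 70% of its speed; a pose out of reach is approached as far as the arm can. A call with a number of a shift or a turn outside -1 to 1 is refused whole. A call with a gripper value outside its range is refused whole. The fingers move at their own pace and stop on an object; FORCE is the grip in N (left out, the last holds). Time passes only in rows, so rows that do not move let the fingers close. It gives the time, the measured TCP pose, the force, the opening and the grip force at its end, in the units of the state.
- r.sense(): the state, without advancing time (a new reading comes with each control period).
- grab_frame(name): name is "scene" or "side" or "wrist"; returns a dict with "pixels" (400x640x3 uint8, red, green, blue), "z_map" (400x640 float32, mm along the optical axis (not along the pixel's ray), 0 where there is no reading), "vertical_fov" (degrees; the focal length in pixels is half the picture's height over the tangent of half this angle, whatever the lens; pixels are square), "cx", "cy" (the principal point, pixels), "dist" ([k1, k2, p1, p2, k3] as OpenCV has them; the pictures are not rectified), "cam_to_world" (4x4, takes a point from camera to world coordinates). Camera axes: x right, y down, z forward; pixel columns grow to the right and rows downward; lengths in mm; the calibration is good to about 2 mm. A picture is of the moment at which its call begins.
- r.sign_off(): hands the job in; it is judged then, once.
The state is a dict: "clock": time; "qpos": joint angles; "qvel": joint speeds; "joint_efforts": joint torques, N m; "eef_pos": TCP position; "tcp_rot": TCP orientation; "contact_force": force on the tool from outside, world axes, zero at the start; "wrist_torque": the same for the moment, N m; "opening": opening from 0.0 (shut) to 1.0 (fully open); "grasp_force": force on a finger pad.
Only numpy, scipy, OpenCV 4.12 (cv2) and the standard library are available. Lean on these libraries where they do the work, as an engineer would, in place of code of your own. Each camera call takes 0.05 s, during which the arm holds its last target. There are 200 camera calls.

## Working session

There is one attempt and no reset: what is moved stays moved. The work goes in short steps, Python scripts to look and compute and a shell command to move; the robot and the scene stay as the last step left them, time stands still between calls to the robot, and variables do not carry over. Pictures are saved under pics/ and viewed, at most 10 in all, crops included, and the job is handed in when it is done.

```bash
mkdir -p pics; ls
cat > h.py <<'E'
import numpy as np, cv2
from rig import r, grab_frame
def save(n,f): cv2.imwrite('pics/'+n,cv2.cvtColor(f['pixels'],cv2.COLOR_RGB2BGR))
def K(f):
    fl=200/np.tan(np.radians(f['vertical_fov'])/2)
    return np.array([[fl,0,f['cx']],[0,fl,f['cy']],[0,0,1.]])
def cloud(f):
    k=K(f);v,u=np.mgrid[:400,:640]
    p=cv2.undistortPoints(np.stack([u,v],-1).reshape(-1,1,2).astype(float),k,np.array(f['dist'],float)).reshape(400,640,2)
    z=f['z_map'].astype(float)
    P=np.dstack([p*z[...,None],z,np.ones_like(z)])@np.array(f['cam_to_world']).T
    P=P[...,:3]; P[z==0]=np.nan
    return P
E
python3 - <<'E'
from h import *
import pickle
print(r.sense())
for n in('scene','side','wrist'):
    f=grab_frame(n);save(n+'0.png',f);pickle.dump(dict(f),open(n+'0.pkl','wb'));print(n,np.round(f['cam_to_world'],2).tolist())
E
```

```text
pics
{'clock': 0.0, 'qpos': array([ 1.11158132e+00,  3.53642090e-01,  1.63412692e+00, -1.89946168e-05,
        1.15519474e+00, -2.41897793e-03]), 'qvel': array([ 0.00010315,  0.00054326,  0.00034643, -0.00014842,  0.00028812,
        0.00017052]), 'joint_efforts': array([-1.46609342e-03, -6.05259275e+01, -3.42057717e+01,  4.74326430e-05,
        9.43038496e-03, -4.84971338e-06]), 'eef_pos': array([275.49263448, 560.51723116, 252.56852859]), 'tcp_rot': array([-3.14022152e+00,  1.40504478e-05,  2.68480431e+00]), 'contact_force': array([ 0.50980451, -0.41278689, -0.69469939]), 'wrist_torque': array([0.006587  , 0.01732646, 0.00887021]), 'grasp_force': 0.0, 'opening': 1.002567902669034}
scene [[-0.55, 0.53, -0.64, 1508.64], [0.83, 0.35, -0.43, 701.98], [-0.0, -0.77, -0.63, 1158.36], [0.0, 0.0, 0.0, 1.0]]
side [[0.98, -0.15, 0.14, 393.81], [-0.2, -0.74, 0.64, -624.0], [0.01, -0.65, -0.76, 938.48], [0.0, 0.0, 0.0, 1.0]]
wrist [[0.44, 0.85, 0.29, 199.63], [0.9, -0.42, -0.14, 596.31], [-0.0, 0.32, -0.95, 373.3], [0.0, 0.0, 0.0, 1.0]]
```

View pics/scene0.png

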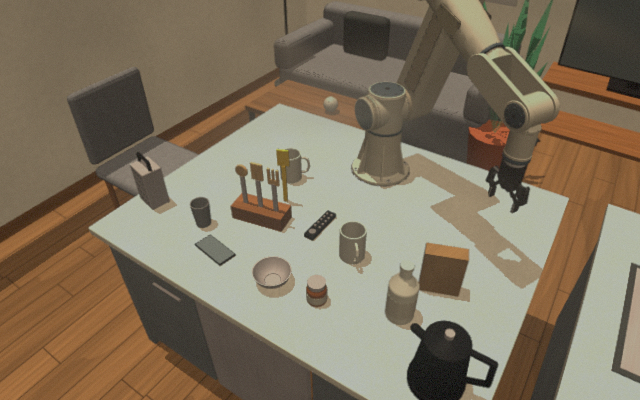

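View pics/side0.png

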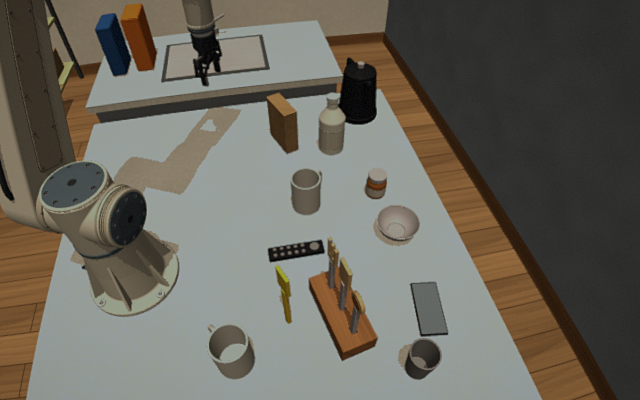

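The scene view shows spoon (242,172), turner (257,172) and fork (273,178) in the block. A yellow look-alike stands behind at (283,160), with mugs at (352,243) and (292,165). In the side view the mug at (307,190) is farther to the left (+y), so it is the jug, and its handle is at (320,176). The turner is the middle one, at (345,275).

Run:
```python
from h import *
import pickle
for n in('scene','side'):
    f=pickle.load(open(n+'0.pkl','rb'));P=cloud(f)
    X,Y,Z=P[...,0],P[...,1],P[...,2]
    m=(Z>15)&(Z<300)&(X>200)&(X<1000)&(Y<500)&(Y>-600)
    nl,L,s,c=cv2.connectedComponentsWithStats(m.astype(np.uint8))
    print(n)
    for i in range(1,nl):
        if s[i,4]<60: continue
        q=P[L==i]
        print(np.round(c[i]),s[i,4],'min',np.round(np.nanpercentile(q,1,axis=0)),'max',np.round(np.nanpercentile(q,99,axis=0)))
    # block top: z 52..66 ; tall stuff z>130
    for lo,hi in((52,68),(70,150),(190,235),(235,262)):
        mm=m&(Z>lo)&(Z<hi)&(Y<0)
        nl,L,s,c=cv2.connectedComponentsWithStats(mm.astype(np.uint8))
        for i in range(1,nl):
            if s[i,4]<12: continue
            q=P[L==i];rgb=f['pixels'][L==i].mean(0)
            print(lo,hi,np.round(c[i]),s[i,4],'mean',np.round(q.mean(0),1),'min',np.round(q.min(0)),'max',np.round(q.max(0)),rgb.round(), cv2.minAreaRect(q[:,:2].astype(np.float32)))
```

```text
scene
[290. 166.] 852 min [ 218. -316.   17.] max [ 414. -187.  242.]
[260. 199.] 2149 min [ 478. -320.   17.] max [ 596. -115.  248.]
[161. 184.] 172 min [ 662. -600.   20.] max [ 702. -591.  169.]
[201. 210.] 463 min [ 646. -420.   16.] max [ 715. -352.  103.]
[319. 224.] 307 min [379. -26.  15.] max [536.  16.  26.]
[352. 241.] 984 min [473. 124.  17.] max [576. 220. 124.]
[417. 281.] 2774 min [473. 381.  18.] max [700. 498. 222.]
[271. 270.] 700 min [699. -54.  15.] max [823.  69.  54.]
[316. 290.] 545 min [719. 147.  17.] max [779. 206.  89.]
52 68 [293. 171.] 50 mean [ 286.3 -251.7   60.2] min [ 237. -273.   53.] max [ 310. -235.   68.] [104.  95.  79.] ((276.60888671875, -249.06448364257812), (26.32249641418457, 75.14750671386719), 67.62657928466797)
52 68 [285. 189.] 15 mean [ 404.9 -206.1   59.5] min [ 400. -216.   52.] max [ 411. -196.   65.] [117.  96.  52.] ((404.67767333984375, -206.46902465820312), (10.942462921142578, 18.71101951599121), 7.478176116943359)
52 68 [164. 192.] 12 mean [ 675.1 -597.    57.8] min [ 666. -599.   53.] max [ 686. -595.   65.] [88. 81. 70.] ((6
[... 8016 characters left out ...]
703, 6.619375705718994), 79.0074234008789)
235 262 [336. 251.] 22 mean [ 524.9 -180.6  240.7] min [ 521. -184.  236.] max [ 529. -173.  244.] [131. 116.  77.] ((524.6122436523438, -179.20860290527344), (8.382205963134766, 10.540133476257324), 18.012725830078125)
235 262 [346. 268.] 132 mean [ 533.7 -228.7  247.2] min [ 526. -249.  235.] max [ 543. -202.  254.] [123. 110.  72.] ((534.4451904296875, -225.67974853515625), (9.91510009765625, 47.614253997802734), 10.37378978729248)
235 262 [282. 274.] 96 mean [ 404.1 -213.2  240. ] min [ 393. -235.  235.] max [ 416. -191.  243.] [148. 151.  59.] ((404.5914611816406, -212.5110321044922), (9.875611305236816, 46.260440826416016), 21.878543853759766)
```

Run:
```python
import cv2
a=cv2.imread('pics/scene0.png')[140:280,220:400];b=cv2.imread('pics/side0.png')[160:360,200:400]
cv2.imwrite('pics/c0.png',cv2.hconcat([cv2.resize(a,(400,311)),cv2.resize(b,(311,311))]))
```

```text
(no output)
```

View pics/c0.png

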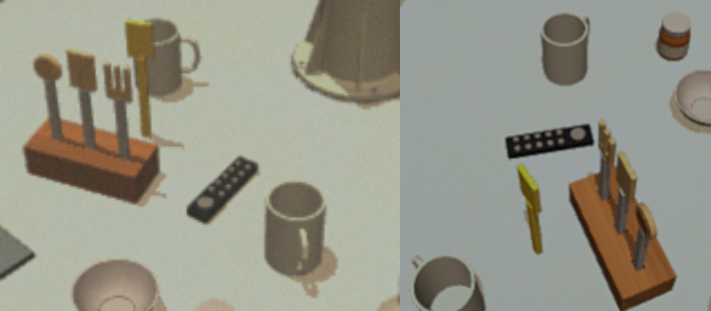

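The crop confirms that the turner (square blade) is in the middle pocket and that the target mug's handle faces the scene camera. Next I'll fit the jug's centre and handle direction.

Run:
```python
from h import *
import pickle
from scipy.optimize import least_squares
for n in('scene','side'):
    f=pickle.load(open(n+'0.pkl','rb'));P=cloud(f).reshape(-1,3)
    b=P[(P[:,0]>440)&(P[:,0]<620)&(P[:,1]>90)&(P[:,1]<260)]
    t=b[(b[:,2]>113)&(b[:,2]<126)][:,:2]
    (cx,cy),rad=cv2.minEnclosingCircle(t.astype(np.float32))
    w=b[(b[:,2]>25)&(b[:,2]<105)]
    cam=np.array(f['cam_to_world'])[:2,3]
    # outer wall fit on robust circle with fixed r=45
    res=least_squares(lambda c:np.hypot(*(w[:,:2]-c).T)-45,[cx,cy],loss='soft_l1',f_scale=2)
    d=np.hypot(w[:,0]-cx,w[:,1]-cy);h=w[d>53]
    m=h.mean(0)[:2]-[cx,cy]
    hm=h[np.hypot(h[:,0]-cx,h[:,1]-cy)>65]; m2=hm.mean(0)[:2]-[cx,cy] if len(hm) else [0,0]
    print(n,'rim',cx,cy,rad,'wall',res.x,'handle',len(h),np.degrees(np.arctan2(m[1],m[0])),len(hm),np.degrees(np.arctan2(m2[1],m2[0])),h.max(0),d.max())
```

```text
scene rim 517.31787109375 167.5309295654297 47.66347122192383 wall [517.54535683 167.41000879] handle 60 41.42876508550012 46 41.48498860041451 [579.35767539 222.07840396 104.62245157] 79.71979073892696
side rim 515.52490234375 162.69284057617188 46.56871795654297 wall [516.46620811 162.79331513] handle 26 39.28549499144927 21 39.29809053076272 [575.21645247 211.49660608 103.23883323] 76.95916654808157
```

```bash
python3 -m inch '[[0,0,0.036,0,0,-1,0],[0,0,0.036,0,0,-1,0],[0,0,0.036,0,0,-1,0],[0,0,0.036,0,0,-1,0],[0,0,0.036,0,0,-1,0],[0,0,0.036,0,0,-1,0],[0,0,0.037,0,0,0,0],[0,0,0.037,0,0,0,0]]' 60
cat > st.py <<'E'
from h import *
import sys
from scipy.spatial.transform import Rotation as R
s=r.sense();rot=R.from_euler('xyz',s['tcp_rot']).as_matrix()
print(s['clock'],s['eef_pos'].round(1),'az y',np.degrees(np.arctan2(rot[1,1],rot[0,1])).round(2),'zaxis',rot[:,2].round(4),'q',s['qpos'].round(2),'F',s['contact_force'].round(1),s['opening'],s['grasp_force'])
if len(sys.argv)>3:
    d=rot.T@(np.array([float(a) for a in sys.argv[1:4]])-s['eef_pos']);print('tool shift mm',d.round(1),'units',(d/25).round(2))
E
python3 st.py 534.5 -225 400
```

```text
clock: 0.82
eef_pos: [275.9, 561.4, 405.2]
tcp_rot: [3.14, -0.002, 1.768]
contact_force: [0.0, 0.2, -0.8]
opening: 1.002
grasp_force: 0.0
0.8167 [275.9 561.4 405.2] az y 11.3 zaxis [ 0.0014  0.0028 -1.    ] q [ 1.11  0.25  1.44 -0.    1.45  0.91] F [ 0.   0.2 -0.8] 1.0021449574278445 0.0
tool shift mm [-821.9   99.5    3.4] units [-32.87   3.98   0.13]
```

```bash
python3 -m inch '[[0,0,0,-1,0.12,0,0],[0,0,0,-1,0.12,0,0],[0,0,0,-1,0.12,0,0],[0,0,0,-1,0.12,0,0],[0,0,0,-1,0.12,0,0],[0,0,0,-1,0.12,0,0],[0,0,0,-1,0.12,0,0],[0,0,0,-1,0.12,0,0]]' >/dev/null
python3 -m inch '[[0,0,0,-1,0.12,0,0],[0,0,0,-1,0.12,0,0],[0,0,0,-1,0.12,0,0],[0,0,0,-1,0.12,0,0],[0,0,0,-1,0.12,0,0],[0,0,0,-1,0.12,0,0],[0,0,0,-1,0.12,0,0],[0,0,0,-1,0.12,0,0]]' >/dev/null
python3 -m inch '[[0,0,0,-1,0.12,0,0],[0,0,0,-1,0.12,0,0],[0,0,0,-1,0.12,0,0],[0,0,0,-1,0.12,0,0],[0,0,0,-1,0.12,0,0],[0,0,0,-1,0.12,0,0],[0,0,0,-1,0.12,0,0],[0,0,0,-1,0.12,0,0]]' >/dev/null
python3 -m inch '[[0,0,0,-1,0.12,0,0],[0,0,0,-1,0.12,0,0],[0,0,0,-1,0.12,0,0],[0,0,0,-1,0.12,0,0],[0,0,0,-1,0.12,0,0],[0,0,0,-1,0.12,0,0],[0,0,0,0,0,0,0]]' >/dev/null
python3 st.py 534.5 -225 400
```

```text
3.4 [ 515.8 -158.9  402.7] az y 11.5 zaxis [-4.0e-04 -1.4e-03 -1.0e+00] q [-0.3   0.11  1.62 -0.    1.41 -0.5 ] F [-0.9 -0.3 -0.6] 1.0025283074413827 0.0
tool shift mm [-68.5   5.2   2.8] units [-2.74  0.21  0.11]
```

```bash
python3 -m inch '[[0,0,0,-0.9,0.07,0,0],[0,0,0,-0.9,0.07,0,0],[0,0,0,-0.94,0.07,0,0],[0,0,0,0,0,0,0],[0,0,0,0,0,0,0]]' >/dev/null
python3 st.py 534.5 -225 400
python3 - <<'E'
from h import *
f=grab_frame('wrist');save('w1.png',f);P=cloud(f);X,Y,Z=[P[...,i] for i in range(3)]
for lo,hi in((244,260),(225,238),(52,68)):
    m=(Z>lo)&(Z<hi)&(X>440)&(X<640)&(Y>-350)&(Y<-100)
    nl,L,s,c=cv2.connectedComponentsWithStats(m.astype(np.uint8))
    for i in range(1,nl):
        if s[i,4]>40:
            q=P[L==i];print(lo,c[i].round(),s[i,4],q.mean(0).round(1),cv2.minAreaRect(q[:,:2].astype(np.float32)))
E
```

```text
3.8167 [ 533.8 -221.8  402.7] az y 11.54 zaxis [-9.e-04  8.e-04 -1.e+00] q [-0.4   0.17  1.54  0.    1.43 -0.6 ] F [-0.1  1.  -0.7] 1.0034792498199145 0.0
tool shift mm [-3.3  0.1  2.7] units [-0.13  0.    0.11]
244 [321. 194.] 477 [ 534.4 -225.2  249.6] ((534.492431640625, -226.0382843017578), (8.437755584716797, 45.134498596191406), 11.707242965698242)
225 [320. 247.] 161 [ 547.1 -288.2  226.8] ((546.914306640625, -288.4632568359375), (8.449982643127441, 23.222305297851562), 11.87431812286377)
52 [320. 149.] 7329 [ 532.6 -217.    60.1] ((534.6270751953125, -226.6631622314453), (90.31724548339844, 209.25315856933594), 11.39971923828125)
```

View pics/w1.png

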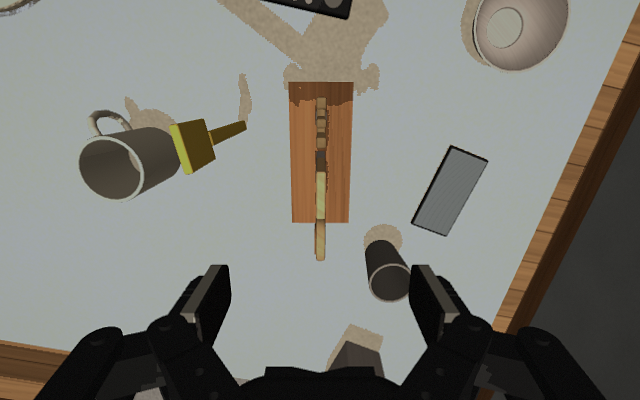

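The wrist view shows the blade at (320,200), centred between the fingers (222 and 418), with fork and spoon in line with it. Its measured position is (534.5,-225.7) with yaw 11.6°.

```bash
python3 -m inch '[[0,0,0,-0.15,0.01,0.9,0],[0,0,0,0,0,1,0],[0,0,0,0,0,1,0],[0,0,0,0,0,1,0],[0,0,0,0,0,1,0],[0,0,0,0,0,1,0],[0,0,0,0,0,0.7,0],[0,0,0,0,0,0.3,0]]' 60 >/dev/null
python3 -m inch '[[0,0,0,0,0,0,0],[0,0,0,0,0,0,0],[0,0,0,0,0,0,0]]' >/dev/null
python3 st.py 534.5 -225.7 228
```

```text
4.7833 [ 535.7 -225.1  232.3] az y 11.65 zaxis [ 2.e-03 -8.e-04 -1.e+00] q [-0.4   0.31  1.75  0.    1.08 -0.6 ] F [-0.2 -1.  -0. ] 1.001061948772896 0.0
tool shift mm [-0.3 -1.3  4.3] units [-0.01 -0.05  0.17]
```

```bash
python3 -m inch '[[0,0,0,0,-0.02,0.17,0],[0,0,0,0,0,0,0.5],[0,0,0,0,0,0,0.8],[0,0,0,0,0,0,0.85],[0,0,0,0,0,0,0.9],[0,0,0,0,0,0,1],[0,0,0,0,0,0,1],[0,0,0,0,0,0,1]]' 60
python3 -m inch '[[0,0,0,0,0,0,1],[0,0,0,0,0,0,1],[0,0,0,0,0,0,1],[0,0,0,0,0,0,1]]'
python3 st.py
```

```text
clock: 5.45
eef_pos: [534.6, -225.4, 226.7]
tcp_rot: [3.141, 0.0, 1.774]
contact_force: [0.9, -0.7, 0.8]
opening: 0.095
grasp_force: 58.6
clock: 5.78
eef_pos: [534.6, -225.3, 226.7]
tcp_rot: [3.141, 0.0, 1.774]
contact_force: [-0.4, -0.4, 2.1]
opening: 0.095
grasp_force: 58.8
5.7833 [ 534.6 -225.3  226.7] az y 11.63 zaxis [ 3.e-04 -1.e-04 -1.e+00] q [-0.4   0.31  1.76  0.    1.07 -0.6 ] F [-0.4 -0.4  2.1] 0.09541745178433086 58.809834122657776
```

```bash
python3 -m inch '[[0,0,0,0,0,-0.15,1],[0,0,0,0,0,-0.3,1],[0,0,0,0,0,-0.3,1],[0,0,0,0,0,-0.3,1],[0,0,0,0,0,-0.3,1],[0,0,0,0,0,-0.3,1],[0,0,0,0,0,-0.3,1],[0,0,0,0,0,-0.3,1]]'
python3 -m inch '[[0,0,0,0,0,-0.5,1],[0,0,0,0,0,-0.7,1],[0,0,0,0,0,-0.8,1],[0,0,0,0,0,-1,1],[0,0,0,0,0,-1,1],[0,0,0,0,0,-1,1],[0,0,0,0,0,-1,1],[0,0,0,0,0,-1,1]]' >/dev/null
python3 -m inch '[[0,0,0,0,0,-0.6,1],[0,0,0,0,0,-0.4,1],[0,0,0,0,0,0,1]]'
python3 - <<'E'
from h import *
a,b=grab_frame('scene'),grab_frame('side')
print(a['pixels'].shape)
x=cv2.cvtColor(cv2.hconcat([cv2.resize(a['pixels'][80:280,180:400],(330,300)),cv2.resize(b['pixels'][140:370,190:430],(313,300))]),cv2.COLOR_RGB2BGR);cv2.imwrite('pics/l2.png',x)
E
python3 st.py
```

```text
clock: 6.45
eef_pos: [534.5, -225.3, 283.7]
tcp_rot: [3.141, 0.0, 1.774]
contact_force: [-0.3, -1.1, -0.6]
opening: 0.098
grasp_force: 58.4
clock: 7.37
eef_pos: [534.8, -225.5, 485.3]
tcp_rot: [3.139, 0.002, 1.774]
contact_force: [-0.7, 0.1, -1.4]
opening: 0.099
grasp_force: 58.5
(400, 640, 3)
7.4667 [ 534.2 -225.2  482.2] az y 11.62 zaxis [-6.e-04  3.e-04 -1.e+00] q [-0.4   0.15  1.41  0.    1.58 -0.6 ] F [ 0.9  0.8 -1.1] 0.09518175123462679 58.456971645355225
```

View pics/l2.png

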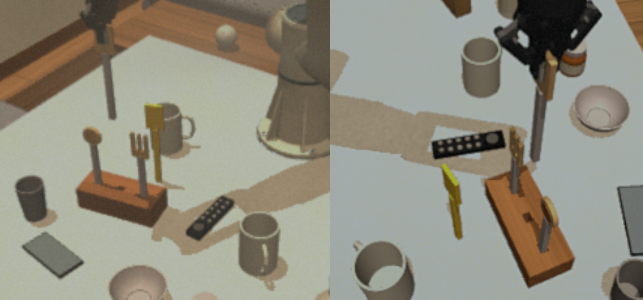

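The turner hangs straight in the gripper, its foot well clear of the fork. The block, spoon and fork are unmoved.

```bash
python3 -m inch '[[0,0,0.0377,0,0,0,1],[0,0,0.0377,0,0,0,1],[0,0,0.0377,0,0,0,1],[0,0,0.0377,0,0,0,1],[0,0,0.0377,0,0,0,1],[0,0,0.0377,0,0,0,1],[0,0,0.0377,0,0,0,1],[0,0,0.0377,0,0,0,1]]' >/dev/null
python3 -m inch '[[0,0,0.0377,0,0,0,1],[0,0,0,0.3,-0.53,0,1],[0,0,0,0.5,-0.88,0,1],[0,0,0,0.5,-0.88,0,1],[0,0,0,0.5,-0.88,0,1],[0,0,0,0.5,-0.88,0,1],[0,0,0,0.5,-0.88,0,1],[0,0,0,0.5,-0.88,0,1]]' >/dev/null
python3 -m inch '[[0,0,0,0.5,-0.88,0,1],[0,0,0,0.5,-0.88,0,1],[0,0,0,0.5,-0.88,0,1],[0,0,0,0.5,-0.88,0,1],[0,0,0,0.5,-0.88,0,1],[0,0,0,0.5,-0.88,0,1],[0,0,0,0.4,-0.7,0,1],[0,0,0,0,0,0,1]]'
python3 -m inch '[[0,0.0347,0,0,0,0,1],[0,0.0347,0,0,0,0,1],[0,0.0347,0,0,0,0,1],[0,0.0347,0,0,0,0,1],[0,0,0,0,0,0,1],[0,0,0,0,0,0,1]]'
python3 st.py 465.8 121.2 395
```

```text
clock: 9.47
eef_pos: [468.5, 110.7, 481.5]
tcp_rot: [-3.139, 0.001, 0.713]
contact_force: [-0.1, 0.2, -1.6]
opening: 0.099
grasp_force: 58.7
clock: 9.97
eef_pos: [468.8, 106.4, 481.9]
tcp_rot: [-3.141, -0.433, 0.707]
contact_force: [0.8, 0.1, -1.0]
opening: 0.097
grasp_force: 58.7
9.9667 [468.8 106.4 481.9] az y -49.51 zaxis [ 0.3189  0.2725 -0.9078] q [ 0.05 -0.22  1.83  0.28  1.2   0.85] F [ 0.8  0.1 -1. ] 0.0972366315865242 58.743510246276855
tool shift mm [-29.8 -13.2  82. ] units [-1.19 -0.53  3.28]
```

```bash
python3 -m inch '[[0,0,0,-0.3,-0.13,0.82,1],[0,0,0,-0.3,-0.13,0.82,1],[0,0,0,-0.3,-0.13,0.82,1],[0,0,0,-0.3,-0.13,0.82,1],[0,0,0,0,0,0,1],[0,0,0,0,0,0,1],[0,0,0,0,0,0,1]]' >/dev/null
python3 st.py 465.8 121.2 395
python3 - <<'E'
from h import *
s=r.sense()
from scipy.spatial.transform import Rotation as R
u=-R.from_euler('xyz',s['tcp_rot']).as_matrix()[:,2]; foot=s['eef_pos']-216.7*u
print('pred foot',foot.round(1))
ims=[]
for n in('scene','side'):
    f=grab_frame(n);P=cloud(f);k=K(f)
    V=np.linalg.inv(np.array(f['cam_to_world']))
    pt=foot+np.array([[0,0,0],20*u,150*u])
    px=cv2.projectPoints(pt,cv2.Rodrigues(V[:3,:3])[0],V[:3,3],k,np.array(f['dist'],float))[0].reshape(-1,2)
    print(n,px.round(1).tolist())
    # handle points near axis
    t=(P-foot)@u; rad=np.linalg.norm(P-foot-t[...,None]*u,axis=-1)
    for a,b in((5,30),(60,90),(120,160)):
        m=(t>a)&(t<b)&(rad<25); q=P[m]; 
        c=foot+t[m].mean()*u
        view=c-np.array(f['cam_to_world'])[:3,3];view/=np.linalg.norm(view)
        e=q.mean(0)-c;h=np.array([.76,.649,0]);w=np.array([.649,-.76,0])
        print(a,m.sum(),'surface offset h,w,z',np.round([e@h,e@w,e[2]],1))
    m=(t>-6)&(rad<14); print('min t',np.nanpercentile(t[m],[0,2,5]).round(1))
    im=f['pixels'].copy()
    for p in px: cv2.circle(im,tuple(int(v) for v in p.round()),2,(255,0,0),-1)
    c=px[0].astype(int); ims.append(cv2.resize(im[max(c[1]-90,0):c[1]+110,c[0]-100:c[0]+100],(390,390) if c[1]>=90 else (390,390)))
cv2.imwrite('pics/d3.png',cv2.cvtColor(cv2.hconcat(ims),cv2.COLOR_RGB2BGR))
E
```

```text
10.55 [468.2 122.6 397. ] az y -49.39 zaxis [ 0.3208  0.2743 -0.9066] q [ 0.09 -0.18  1.97  0.29  1.01  0.84] F [ 0.8  0.5 -1.1] 0.09769419488094198 58.718576431274414
tool shift mm [-3.3 -0.5  0.7] units [-0.13 -0.02  0.03]
pred foot [537.7 182.  200.6]
scene [[354.8, 216.5], [354.6, 210.4], [353.0, 169.9]]
5 29 surface offset h,w,z [ 6.7 -1.7  3.1]
60 40 surface offset h,w,z [ 6.1 -1.4  2.8]
120 62 surface offset h,w,z [ 5.5 -1.7  2.6]
min t [ 3.1  9.5 17.7]
side [[310.6, 152.2], [308.6, 148.9], [294.0, 124.8]]
5 33 surface offset h,w,z [-3.5  4.  -1.6]
60 43 surface offset h,w,z [-3.9  4.3 -1.8]
120 69 surface offset h,w,z [-3.2  4.  -1.5]
min t [ 1.9  7.4 16.1]
```

View pics/d3.png

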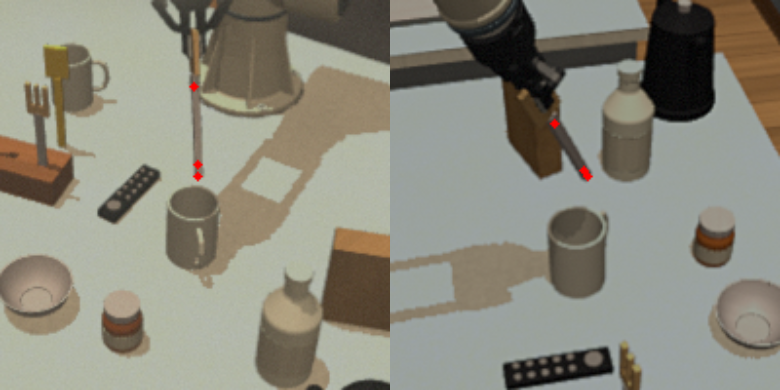

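The projected foot, red at (197,176) and (587,174) in the crop, matches the tip. It lies above the jug mouth on the handle side, so I'm going straight down.

```bash
python3 -m inch '[[0,0,0,-0.33,-0.02,0.48,1],[0,0,0,-0.3,0,0.64,1],[0,0,0,-0.3,0,0.64,1],[0,0,0,-0.3,0,0.64,1],[0,0,0,0,0,0,1],[0,0,0,0,0,0,1]]' >/dev/null
python3 st.py 465.8 121.2 210
python3 - <<'E'
from h import *
s=r.sense()
from scipy.spatial.transform import Rotation as R
u=-R.from_euler('xyz',s['tcp_rot']).as_matrix()[:,2]; print('foot',(s['eef_pos']-216.7*u).round(1), 'want 535.4 180.7')
ims=[]
for n in('scene','side'):
    f=grab_frame(n)
    im=f['pixels'];c=(352,225) if n=='scene' else (307,175)
    ims.append(cv2.resize(im[c[1]-60:c[1]+60,c[0]-60:c[0]+60],(390,390),interpolation=2))
cv2.imwrite('pics/d4.png',cv2.cvtColor(cv2.hconcat(ims),cv2.COLOR_RGB2BGR))
E
```

```text
11.15 [465.3 120.9 329. ] az y -49.46 zaxis [ 0.3206  0.2745 -0.9066] q [ 0.09 -0.13  2.08  0.33  0.86  0.77] F [ 0.6 -0.3 -0.7] 0.1021696160718046 58.715062737464905
tool shift mm [-4.970e+01  1.000e-01  1.081e+02] units [-1.99  0.01  4.32]
foot [534.7 180.4 132.5] want 535.4 180.7
```

View pics/d4.png

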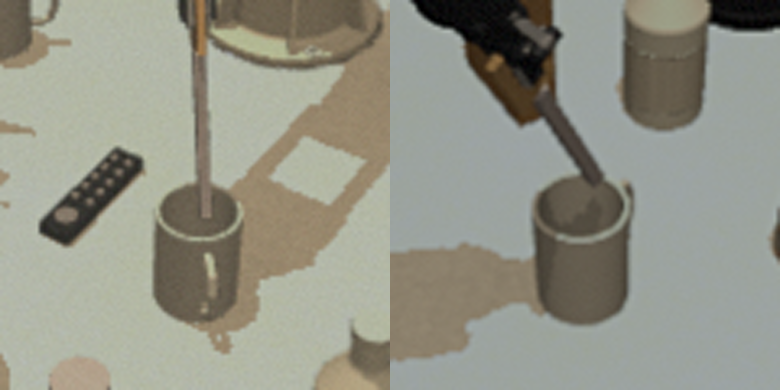

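The foot is at the mouth plane, inside the rim on the handle side at about (205,215) and (592,180). I'll continue down.

```bash
python3 -m inch '[[0,0,0,-0.25,0,0.54,1],[0,0,0,-0.25,0,0.54,1],[0,0,0,-0.25,0,0.54,1],[0,0,0,-0.25,0,0.54,1]]' 
python3 -m inch '[[0,0,0,-0.25,0,0.54,1],[0,0,0,-0.25,0,0.54,1],[0,0,0,-0.21,0,0.45,1],[0,0,0,-0.12,0,0.26,1],[0,0,0,0,0,0,1]]'
python3 st.py 465.8 121.2 204.8
```

```text
clock: 11.58
eef_pos: [466.3, 121.2, 270.2]
tcp_rot: [3.14, -0.439, 0.709]
contact_force: [-1.4, -0.4, -1.3]
opening: 0.099
grasp_force: 58.8
clock: 12.0
eef_pos: [465.3, 121.2, 219.3]
tcp_rot: [-3.141, -0.436, 0.708]
contact_force: [0.3, 0.9, -0.8]
opening: 0.1
grasp_force: 58.7
12.0 [465.3 121.2 219.3] az y -49.44 zaxis [ 0.3203  0.2748 -0.9066] q [0.09 0.02 2.22 0.46 0.59 0.61] F [ 0.3  0.9 -0.8] 0.09987802995020634 58.69071185588837
tool shift mm [-5.8  0.3 13.3] units [-0.23  0.01  0.53]
```

```bash
python3 -m inch '[[0,0,0,-0.06,0,0.13,1],[0,0,0,-0.06,0,0.13,1],[0,0,0,-0.05,0,0.11,1],[0,0,0,0,0,0,1]]'
python3 -m inch '[[0,0,0,-0.02,0,0.04,1],[0,0,0,0,0,0,1]]'
python3 -m inch '[[0,0,0,-0.02,0,0.04,1],[0,0,0,0,0,0,1]]'
```

```text
clock: 12.33
eef_pos: [465.3, 121.2, 209.3]
tcp_rot: [3.142, -0.436, 0.708]
contact_force: [-0.0, -0.2, -1.6]
opening: 0.095
grasp_force: 58.8
clock: 12.5
eef_pos: [465.3, 121.2, 208.3]
tcp_rot: [3.142, -0.436, 0.708]
contact_force: [-0.8, 0.5, -0.2]
opening: 0.099
grasp_force: 58.8
clock: 12.67
eef_pos: [465.2, 121.1, 207.2]
tcp_rot: [3.142, -0.436, 0.708]
contact_force: [-0.2, -0.5, -1.1]
opening: 0.099
grasp_force: 58.8
```

```bash
python3 -m inch '[[0,0,0,-0.02,0,0.04,1],[0,0,0,0,0,0,1]]'
python3 -m inch '[[0,0,0,-0.02,0,0.04,1],[0,0,0,0,0,0,1]]'
python3 -m inch '[[0,0,0,-0.01,0,0.03,1],[0,0,0,0,0,0,1]]' | grep -A0 -E "pos|contact"
```

```text
clock: 12.83
eef_pos: [465.1, 121.1, 205.9]
tcp_rot: [-3.142, -0.436, 0.708]
contact_force: [-0.6, 0.0, -1.5]
opening: 0.097
grasp_force: 58.8
clock: 13.0
eef_pos: [465.5, 121.1, 205.4]
tcp_rot: [3.141, -0.437, 0.708]
contact_force: [-3.7, -1.7, 5.8]
opening: 0.096
grasp_force: 60.2
eef_pos: [465.8, 121.2, 205.2]
--
contact_force: [-6.8, -4.9, 15.1]
```

Floor contact came at the predicted height. I'll ease off the load and then open gently.

```bash
python3 -m inch '[[0,0,0,0.01,0,-0.03,1],[0,0,0,0.005,0,-0.01,1],[0,0,0,0,0,0,1]]' 20
python3 - <<'E'
from h import *
from scipy.optimize import least_squares
for n in('scene','side'):
    f=grab_frame(n);P=cloud(f).reshape(-1,3)
    w=P[(P[:,0]>440)&(P[:,0]<620)&(P[:,1]>90)&(P[:,1]<260)&(P[:,2]>25)&(P[:,2]<100)]
    print(n,least_squares(lambda c:np.hypot(*(w[:,:2]-c).T)-45,[517,165],loss='soft_l1',f_scale=2).x.round(1))
E
```

```text
clock: 13.42
eef_pos: [465.3, 121.1, 205.5]
tcp_rot: [3.141, -0.437, 0.708]
contact_force: [-2.6, -1.7, 3.6]
opening: 0.099
grasp_force: 59.5
scene [517.5 167.3]
side [515.8 163.7]
```

```bash
python3 -m inch '[[0,0,0,0,0,0,0.9],[0,0,0,0,0,0,0.88],[0,0,0,0,0,0,0.86],[0,0,0,0,0,0,0.84],[0,0,0,0,0,0,0.8],[0,0,0,0,0,0,0.75],[0,0,0,0,0,0,0.7],[0,0,0,0,0,0,0.65]]' 20
python3 -m inch '[[0,0,0,0,0,0,0.6],[0,0,0,0,0,0,0.5],[0,0,0,0,0,0,0.4],[0,0,0,0,0,0,0.3],[0,0,0,0,0,0,0.3],[0,0,0,0,0,0,0.3]]'
python3 - <<'E'
from h import *
ims=[]
for n in('scene','side'):
    f=grab_frame(n)
    im=f['pixels'];c=(345,195) if n=='scene' else (295,165)
    ims.append(cv2.resize(im[c[1]-80:c[1]+80,c[0]-80:c[0]+80],(390,390),interpolation=2))
cv2.imwrite('pics/d5.png',cv2.cvtColor(cv2.hconcat(ims),cv2.COLOR_RGB2BGR))
E
```

```text
clock: 14.18
eef_pos: [465.2, 121.1, 205.2]
tcp_rot: [-3.142, -0.436, 0.708]
contact_force: [-0.7, 0.1, 0.1]
opening: 0.351
grasp_force: 0.0
clock: 14.68
eef_pos: [465.2, 121.1, 205.2]
tcp_rot: [-3.142, -0.436, 0.708]
contact_force: [-0.6, 0.3, -0.9]
opening: 0.697
grasp_force: 0.0
```

View pics/d5.png

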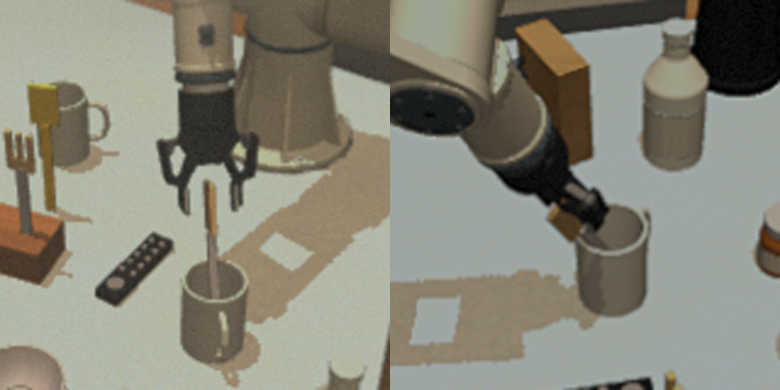

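The turner leans on the rim opposite the handle, free between the open fingers: blade at (210,205), fingers at 185 and 238. Backing off along the tool axis.

```bash
python3 -m inch '[[0,0,0,0,0,-0.2,0.2],[0,0,0,0,0,-0.4,0.2],[0,0,0,0,0,-0.5,0.2],[0,0,0,0,0,-0.6,0.2],[0,0,0,0,0,-0.8,0.2],[0,0,0,0,0,-1,0.2],[0,0,0,0,0,-1,0.2],[0,0,0,0,0,-1,0.2]]'
python3 -m inch '[[0,0,0,0,0,-1,0.2],[0,0,0,0,0,-1,0.2],[0,0,0,0,0,0,0.2],[0,0,0,0,0,0,0.2],[0,0,0,0,0,0,0.2],[0,0,0,0,0,0,0.2]]' >/dev/null
python3 - <<'E'
from h import *
from scipy.optimize import least_squares
ims=[]
for n in('scene','side'):
    f=grab_frame(n);Pp=cloud(f);P=Pp.reshape(-1,3)
    w=P[(P[:,0]>440)&(P[:,0]<620)&(P[:,1]>90)&(P[:,1]<260)&(P[:,2]>25)&(P[:,2]<100)]
    print(n,least_squares(lambda c:np.hypot(*(w[:,:2]-c).T)-45,[517,165],loss='soft_l1',f_scale=2).x.round(1))
    u=np.array([-.4226*.76,-.4226*.649,.9063]);F=np.array([535.4,180.7,8.4])
    d=P-F;t=d@u;rad=np.linalg.norm(d-t[:,None]*u,axis=1)
    for a,b in((130,165),(175,205),(210,245)):
        q=P[(t>a)&(t<b)&(rad<50)&(P[:,2]>124)]
        if len(q):
            e=(q-[517,165,0]);print(len(q),'h',(e@[.76,.649,0]).mean().round(1),'w',(e@[.649,-.76,0]).mean().round(1),'z',q[:,2].mean().round(1),q[:,2].max().round(1))
    im=f['pixels'];c=(310,205) if n=='scene' else (310,215)
    ims.append(cv2.resize(im[c[1]-110:c[1]+110,c[0]-120:c[0]+120],(395,362),interpolation=2))
cv2.imwrite('pics/d6.png',cv2.cvtColor(cv2.hconcat(ims),cv2.COLOR_RGB2BGR))
E
```

```text
clock: 15.45
eef_pos: [420.0, 82.7, 331.6]
tcp_rot: [3.141, -0.436, 0.708]
contact_force: [0.8, -0.6, 0.0]
opening: 0.8
grasp_force: 0.0
scene [517.5 167.1]
40 h -35.3 w -2.3 z 143.2 158.7
43 h -49.0 w -1.2 z 184.1 202.5
54 h -66.1 w -2.1 z 217.6 233.7
side [515.7 163.5]
34 h -45.1 w 4.2 z 139.5 155.9
89 h -63.0 w 3.5 z 177.5 197.9
148 h -80.6 w 2.3 z 213.7 234.6
```

View pics/d6.png

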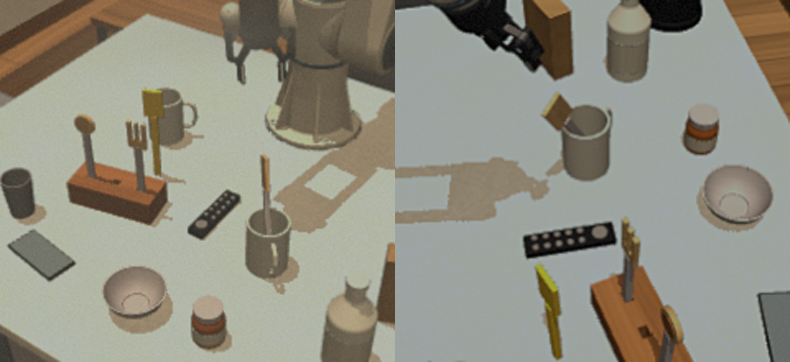

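The turner stands in the jug leaning on the rim opposite the handle (lateral offset about 0–1 mm). The jug, block, spoon and fork look unmoved, and the gripper is clear.

```bash
python3 -c "
from rig import r
print(r.sign_off())"
```

```text
the job is handed in; nothing more can be done
None
```

The job is handed in: the turner stands on the jug's floor, leaning on the rim opposite the handle, and the last pictures show nothing else moved. The arm finished at about 16 s of the 48 s allowed.

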